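# Rock the marble fruit tub and tip its lemons into the tray

## Robot

A 6-joint arm with a two-finger parallel gripper is mounted at the origin on a cart in front of the work surface, level with it; the furniture and walls round the work are solid. World frame = base frame: x ahead of the robot, y to its left, z up, the work surface at z = 0. Lengths are in m, angles in rad, forces in N, time in s.
With the tool pointing down it reaches from about 0.275 to 0.875 m from the base axis. Payload 12.5 kg.
Tool frame: the origin (TCP) lies on the centre line of the jaws, within the pads' length; the fingertips stand r.finger_overhang ahead of it and the grasp point (between the pads) lies 3 mm ahead of it (r.finger_overhang is the distance from the TCP to the fingertips, in m); z points along the fingers, y is the line along which they close (so a half turn about z gives the same grasp; the last joint's range is limited). The gripper opens to 85 mm and grips with 20 to 120 N. Pads are 22 mm wide; open, the fingers measure 114 mm over their backs; the gripper's body (76 mm by 85 mm) begins 54 mm behind the grasp point. The pads swing forward as they close: fully open they stand 13 mm farther back than shut.
Start: joints at [1.202, 0.351, 1.652, -0, 1.139, -0.085], TCP at [0.154, 0.528, 0.253] pointing down, gripper open.
Joint ranges: [-2.75, 2.75], [-0.79, 2.1], [0.01, 2.65], [-1.57, 4.71], [0.07, 3.14], [-2.87, 2.87]. Speed limits (rad/s): [2.22, 2.22, 2.79, 3.14, 3.14, 3.14].

## Interface

Orientations are given as a unit quaternion [x, y, z, w].
In Python, from cell import r, optics gives the robot as it stands. The module is installed in compiled form; this text tells all that it offers. Calls block until the motion is done:
- r.move_to(position, orientation): joint-space move of the TCP to a pose.
- r.move_linear(position, rot=None, vel=0.15): straight line of the TCP; rot=None keeps the orientation; vel is the mean speed in m/s.
- r.set_joints(angles): joint-space move.
- r.set_gripper(opening, squeeze=None): opening from 0.0 (shut) to 1.0 (fully open); squeeze is the grip in N (None keeps the last); returns when the fingers have stopped.
- r.sleep(seconds).
- r.inverse_kinematics(position, orientation): joint angles nearest the present ones, or None.
- optics.get_image(name): name is "scene" or "top" or "wrist"; returns a dict with "pixels" (400x640x3 uint8, red, green, blue), "depth" (400x640 float32, m along the optical axis (not along the pixel's ray), 0 where there is no reading), "fx", "fy", "cx", "cy" (pixels), "D" ([k1, k2, p1, p2, k3] as OpenCV has them; the pictures are not rectified), "camera_from_world" (4x4, takes a point from world to camera coordinates); the wrist camera has in their place "mount" (4x4, takes a point from camera to tool coordinates, whose origin is the TCP and whose axes are the flange's). Camera axes: x right, y down, z forward; pixel columns grow to the right and rows downward; lengths in m; the calibration is good to about 2 mm. A picture is of the moment at which its call begins: read the wrist's pose just before it.
A pose or a line that the arm cannot do raises r.PlanningError and nothing moves.
- r.hand_in(): hands the job in; it is judged then, once.
Readings, each from a call of its own:
- r.current_t(): time.
- r.current_q(): joint angles.
- r.current_qvel(): joint speeds.
- r.current_effort(): joint torques, N m.
- r.current_tool_pos(): TCP position.
- r.current_ee_rot(): TCP orientation.
- r.current_contact_force(): force on the tool from outside, world axes, zero at the start.
- r.current_torque(): the same for the moment, N m.
- r.current_opening(): opening from 0.0 (shut) to 1.0 (fully open).
- r.current_finger_force(): force on a finger pad.
Only numpy, scipy, OpenCV 4.12 (cv2) and the standard library are available. Lean on these libraries where they do the work, as an engineer would, in place of code of your own. Each camera call takes 0.05 s, during which the arm holds its last target. There are 200 camera calls.

## Task

Tip the two lemons out of the heavy marble tub into the shallow metal tray beside it: take the tub by the steel bar on its back and rock it over on its base edge towards the tray, without lifting the tub off the worktop and without touching the lemons. Then rock it back so that it stands upright where it stood, and let go; both lemons are left lying in the tray.

Things in the scene. Friction and masses are not known exactly. Their poses are not given: they have to be found in the camera images.
- tub_handle (a point): Centre of the steel bar on the back of the open square marble tub (loose, about 1.7 kg). Bar 14 mm thick, level, along x, 90 mm free for fingers, 55 mm behind the back wall, 23 mm above the 95 mm high rim. Axes are the tub's, as are tub_edge's: +y points to the tray, z up. Held, the bar turns between the fingers and moves on an arc of 243 mm radius about tub_edge.
- tub_edge (a point): Middle of the base edge to rock on, at worktop height on the tray side; 212 mm along +y from the bar's centre and 118 mm below it. The edge runs along x. The tub reaches 157 mm back from it (-y) and is 176 mm wide. Inside, a ramp leaning 40 degrees from vertical leads to the pouring lip: tipped 70 to 84 degrees, the lemons roll out; at 90 the tub would lie on its side.
- tray: Shallow metal tray, fixed, 190 mm along its x, 180 mm along its y; origin at the centre of its underside, axes parallel to the tub's. Floor 3 mm thick, walls 40 mm high on three sides; towards the tub only a lip 12 mm high, 105 mm ahead of the tub's base edge.
- lemon_a_center (a point): Centre of one lemon, 72 mm long and 57 mm thick, 107 g, lying in the tub; its long axis is x.
- lemon_b_center (a point): Centre of the other lemon, the same size, lying beside the first in the tub.

How it is judged:
By the outcome, as a careful person would: the job done as asked, in the order asked, and still so for the second after the job is handed in, with the robot touching nothing.
It also fails if it takes over 48 s, if anything falls off the work surface, if the arm or the gripper's body presses on something with over 40 N, if the wrist force passes 120 N, or if a joint passes its speed limit or range.

## Working session

There is one attempt and no reset: what is moved stays moved. The work goes in short steps, each a Python script; the robot and the scene stay as the last script left them, time stands still between calls to the robot, and variables do not carry over. Pictures are saved under pics/ and viewed, at most 10 in all, crops included, and the job is handed in when it is done.

```bash
mkdir -p pics
python3 - <<'E'
from cell import r, optics
import cv2,numpy as np,pickle
for n in ["scene","top"]:
    d=optics.get_image(n); pickle.dump(d,open(f"{n}.pkl","wb"))
    cv2.imwrite(f"pics/{n}.png",d["pixels"][:,:,::-1])
    print(n,d["fx"],d["cx"],d["cy"],d["D"],np.round(d["camera_from_world"],3).tolist())
print(r.current_t(),r.finger_overhang,r.current_ee_rot())
E
```

```text
scene 375.49010788545627 320.9137196975789 197.64237654080208 [-0.00636141  0.          0.          0.          0.        ] [[0.999, 0.053, -0.004, -0.605], [0.045, -0.882, -0.469, 0.095], [-0.029, 0.468, -0.883, 0.991], [0.0, 0.0, 0.0, 1.0]]
top 398.89622135041907 314.84454056510236 200.42550069521636 [-0.09476407  0.          0.          0.          0.        ] [[0.03, -0.999, -0.016, 0.083], [-0.993, -0.028, -0.115, 0.599], [0.114, 0.019, -0.993, 0.885], [0.0, 0.0, 0.0, 1.0]]
0.1 0.022 [ 1.41427783e-01  9.89948444e-01 -4.97129073e-04 -1.15458818e-04]
```

View pics/scene.png

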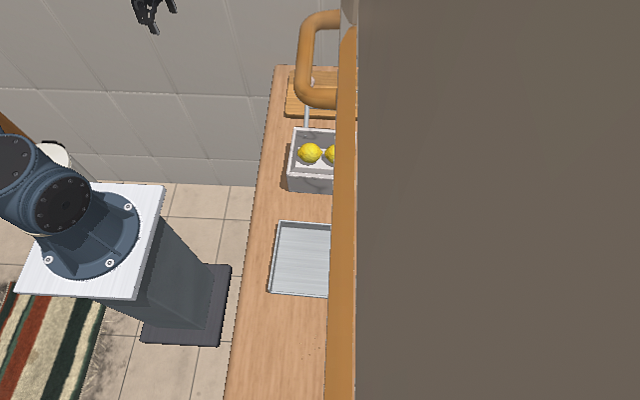

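View pics/top.png

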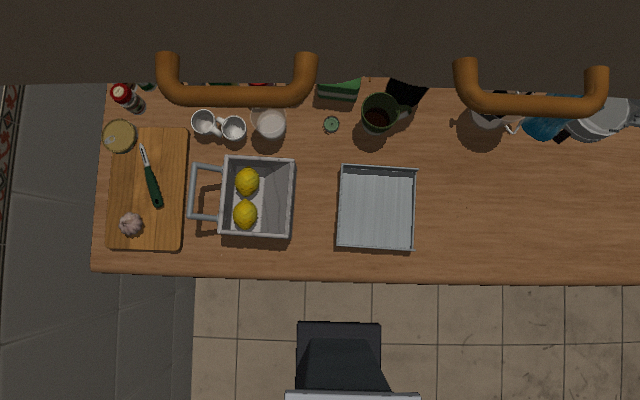

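The top view shows the tub at px (257,197), with its bar to the left at about (192,193), the lemons at (247,181) and (245,214), and the tray at (377,207). A cabinet with handles overhangs the far side. Next I'll measure these with depth.

```bash
cat > h.py <<'E'
import numpy as np,cv2,pickle
def cloud(d,T=None):
    K=np.array([[d["fx"],0,d["cx"]],[0,d["fy"],d["cy"]],[0,0,1]])
    v,u=np.mgrid[0:400,0:640]
    p=cv2.undistortPoints(np.stack([u,v],-1).reshape(-1,1,2).astype(float),K,np.array(d["D"])).reshape(400,640,2)
    P=np.dstack([p,np.ones((400,640))])*d["depth"][...,None]
    if T is None: T=np.linalg.inv(d["camera_from_world"])
    return P@T[:3,:3].T+T[:3,3]
def ray(d,u,v,z):
    K=np.array([[d["fx"],0,d["cx"]],[0,d["fy"],d["cy"]],[0,0,1]])
    p=cv2.undistortPoints(np.array([[[u,v]]],float),K,np.array(d["D"]))[0,0]
    T=np.linalg.inv(d["camera_from_world"]); q=T[:3,:3]@[*p,1]; o=T[:3,3]
    return o+q*(z-o[2])/q[2]
E
python3 - <<'E'
from h import *
d=pickle.load(open("top.pkl","rb")); W=cloud(d); np.set_printoptions(precision=4,suppress=True)
m=lambda s:(d["depth"]>0)&s
v,u=np.mgrid[0:400,0:640]
roi=(u>180)&(u<305)&(v>145)&(v<250)
rim=roi&(abs(W[...,2]-.095)<.004)
bar=roi&(W[...,2]>.110)&(W[...,2]<.14)
print("z worktop",np.median(W[250:260,300:400,2]))
for n,s in(("rim",rim),("bar",bar&(u<200)),("barall",bar)):
    P=W[s]; print(n,len(P),P.min(0),P.max(0),np.median(P,0))
    if len(P)>5: print(cv2.minAreaRect(P[:,:2].astype(np.float32)*1000))
tr=(u>325)&(u<425)&(v>155)&(v<260)&(W[...,2]>.03)&(W[...,2]<.05)
P=W[tr];print("tray",len(P),P.min(0),P.max(0),cv2.minAreaRect(P[:,:2].astype(np.float32)*1000))
c=W[0:110]; z=c[...,2]
print("cabinet top cam",[np.round(W[y,x],3).tolist() for y,x in((40,50),(40,300),(75,300),(95,230),(95,520),(60,400),(80,170))])
s=pickle.load(open("scene.pkl","rb")); S=cloud(s)
print("scene cab",[np.round(S[y,x],3).tolist() for y,x in((200,345),(300,345),(100,345),(50,345),(200,400),(300,500),(60,305),(100,320))])
b=cv2.resize(d["pixels"][140:260,90:310],None,fx=3.6,fy=3.6,interpolation=cv2.INTER_CUBIC)
cv2.imwrite("pics/crop1.png",b[:,:,::-1])
# tallest things near the bar (y .2-.6)
for y0 in np.arange(.3,.66,.05):
  row=[]
  for x0 in np.arange(.3,.75,.05):
    s=(W[...,0]>x0)&(W[...,0]<x0+.05)&(W[...,1]>y0)&(W[...,1]<y0+.05)
    row.append(W[s][:,2].max() if s.any() else np.nan)
  print(round(y0,2),np.round(row,3))
E
```

```text
z worktop 0.0005604625300845711
rim 1357 [0.5063 0.1488 0.091 ] [0.6879 0.3361 0.0989] [0.5933 0.2489 0.0944]
((597.5955200195312, 243.25112915039062), (182.7259979248047, 176.6674346923828), 87.63819122314453)
bar 402 [0.5399 0.344  0.1106] [0.6641 0.3693 0.1294] [0.5951 0.359  0.1232]
((601.985595703125, 359.01226806640625), (124.22296142578125, 25.015106201171875), 2.4330828189849854)
barall 432 [0.5399 0.3375 0.1103] [0.6641 0.3693 0.1294] [0.6006 0.3584 0.1228]
((601.7906494140625, 354.034423828125), (28.60860824584961, 124.16747283935547), 87.64237213134766)
tray 555 [ 0.4862 -0.1397  0.0301] [0.6848 0.0496 0.0474] ((586.3473510742188, -44.23014831542969), (182.8474884033203, 193.42286682128906), 87.50379180908203)
cabinet top cam [[0.628, 0.278, 0.703], [0.628, 0.1, 0.699], [0.611, 0.1, 0.682], [0.595, 0.15, 0.681], [0.602, -0.058, 0.68], [0.635, 0.025, 0.659], [0.607, 0.195, 0.68]]
scene cab [[0.641, -0.194, 0.624], [0.642, -0.282, 0.625], [0.638, -0.078, 0.623], [0.636, -0.004, 0.623], [0.65, -0.292, 0.811], [0.629, -0.348, 0.917], [0.599, -0.084, 0.679], [0.629, -0.348, 0.917]]
0.3 [-0.858    nan  0.007  0.006  0.115  0.112  0.726  0.12   0.053]
0.35 [-0.857    nan  0.005  0.006  0.128  0.129  0.665  0.127  0.051]
0.4 [-0.861    nan  0.007  0.026  0.026  0.026  0.025  0.025  0.027]
0.45 [-0.859    nan  0.005  0.026  0.046  0.044  0.043  0.04   0.026]
0.5 [-0.859    nan  0.005  0.025  0.079  0.055  0.041  0.039  0.042]
0.55 [-0.855    nan  0.005  0.027  0.058  0.026  0.026  0.042  0.043]
0.6 [0.285 0.289 0.294 0.301 0.306 0.315 0.322 0.332 0.334]
0.65 [0.284 0.287 0.292 0.298 0.306 0.314 0.322 0.331 0.341]
```

View pics/crop1.png

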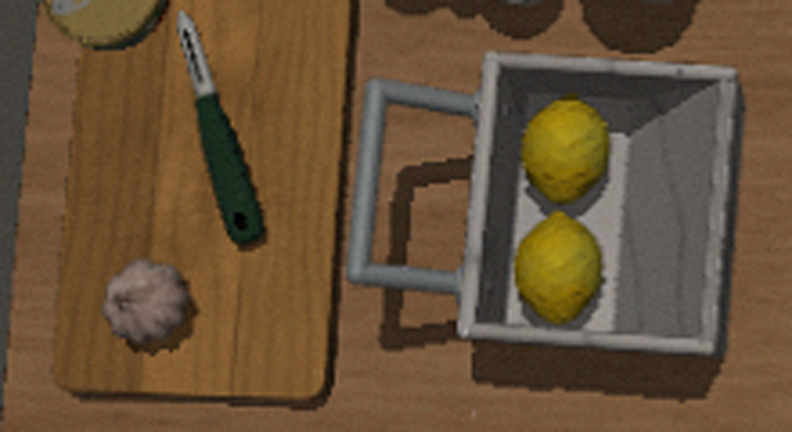

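The crop shows the bar centreline running from crop (375,88) to (357,270), with rim corners at (490,55), (738,70), (715,352) and (462,333). Next step: turn these into poses by ray and check reachability along the arc.

```bash
cat >> h.py <<'E'
from scipy.spatial.transform import Rotation as Ro
E
python3 - <<'E'
from h import *
from cell import r
np.set_printoptions(precision=4,suppress=True)
d=pickle.load(open("top.pkl","rb")); W=cloud(d)
f=lambda x,y,z:ray(d,90+(x+.5)/3.6-.5,140+(y+.5)/3.6-.5,z)
b1,b2=f(375,86,.120),f(356,273,.120)
C=np.array([f(*c,.095) for c in((490,53),(738,70),(715,354),(461,334))])
print("bar",b1,b2,(b1+b2)/2,"yaw",np.degrees(np.arctan2(*(b1-b2)[[1,0]])))
print("rim",C,C.mean(0)); 
for i in range(4): e=C[(i+1)%4]-C[i]; print(np.linalg.norm(e),np.degrees(np.arctan2(e[1],e[0])))
y,x=np.mgrid[0:400,0:640]
s=(W[...,2]>.118)&(W[...,2]<.13)&(x<203)&(x>183)&(y>168)&(y<213)
P=W[s]; k=np.polyfit(P[:,0],P[:,1],1); print("depth bar",len(P),P.mean(0),np.degrees(np.arctan(k[0])),P.min(0),P.max(0),np.polyval(k,.602))
E
```

```text
bar [0.6588 0.3603 0.12  ] [0.5469 0.3643 0.12  ] [0.6029 0.3623 0.12  ] yaw -2.037062277106213
rim [[0.686  0.2982 0.095 ]
 [0.6789 0.1456 0.095 ]
 [0.5069 0.1531 0.095 ]
 [0.5139 0.3062 0.095 ]] [0.5964 0.2258 0.095 ]
0.15284736915640706 -92.65924272061663
0.17219429031694114 177.4788351856954
0.1532227934879662 87.36238523156536
0.1722516332164928 -2.6460840655296494
depth bar 254 [0.6003 0.3605 0.1236] -2.427241879166176 [0.5538 0.3537 0.118 ] [0.6468 0.3693 0.1294] 0.3604645978155814
```

```bash
cat >> h.py <<'E'
yaw=np.radians(-2.5)
D=np.array([np.sin(-yaw),np.cos(yaw),0])     # horizontal, away from the tray
Z=np.array([0,0,1.])
BAR=np.array([.6026,.3607,.118]); EDGE=BAR-.212*D-.118*Z
def ori(): # tool down, y along D
    y=D; z=-Z; return Ro.from_matrix(np.c_[np.cross(y,z),y,z]).as_quat()
def arc(bar,deg):
    e=bar-.212*D-.118*Z; a=np.arctan2(.118,.212)+np.radians(deg)
    return e+.2426*(np.cos(a)*D+np.sin(a)*Z)+.003*Z
E
python3 - <<'E'
from h import *
from cell import r,optics
np.set_printoptions(precision=3,suppress=True)
q=ori()
for g in range(0,85,12): print(g,arc(BAR,g),r.inverse_kinematics(arc(BAR,g),q))
r.set_gripper(.55,squeeze=60)
r.move_to(BAR+.12*Z,q)
r.move_linear(BAR+.05*Z)
p=r.current_tool_pos();R=Ro.from_quat(r.current_ee_rot()).as_matrix()
d=optics.get_image("wrist"); T=np.eye(4);T[:3,:3]=R;T[:3,3]=p
W=cloud(d,T@d["mount"])
s=(W[...,2]>.115)&(W[...,2]<.13)&(abs(W[...,0]-.602)<.045)&(abs(W[...,1]-.36)<.02)&(d["depth"]>0)
P=W[s]; print(p,len(P)); 
if len(P)>9:
  k=np.polyfit(P[:,0]-.6026,P[:,1],1); print(k,P.min(0),P.max(0),np.median(P,0))
cv2.imwrite("pics/w1.png",d["pixels"][:,:,::-1])
print(r.current_t(),r.current_contact_force())
E
```

```text
0 [0.603 0.361 0.121] [ 0.473  0.763  1.311 -0.     1.067 -1.054]
12 [0.601 0.332 0.162] [ 0.436  0.689  1.337 -0.     1.115 -1.091]
24 [0.6   0.294 0.197] [ 0.387  0.62   1.37  -0.     1.152 -1.14 ]
36 [0.598 0.251 0.223] [ 0.326  0.559  1.407 -0.     1.176 -1.202]
48 [0.596 0.203 0.239] [ 0.254  0.508  1.447 -0.     1.186 -1.273]
60 [0.594 0.153 0.246] [ 0.176  0.472  1.489 -0.     1.181 -1.351]
72 [0.591 0.102 0.241] [ 0.094  0.454  1.53  -0.     1.158 -1.434]
84 [0.589 0.054 0.226] [ 0.012  0.454  1.568 -0.     1.119 -1.515]
[0.603 0.361 0.169] 2714
[-0.041  0.363] [0.557 0.354 0.117] [0.647 0.371 0.126] [0.597 0.363 0.124]
2.9833 [ 0.814 -0.123  0.885]
```

View pics/w1.png

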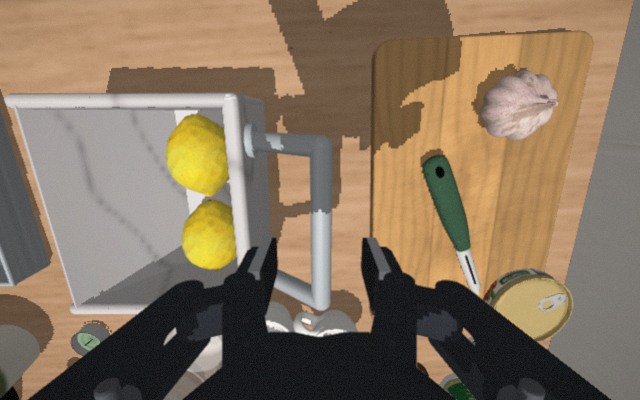

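The wrist view shows the bar at px (320,215), midway between the fingers, and clear on both sides. Its fitted y is about 0.362. I'll grasp it and start rocking.

```bash
sed -i 's/\.3607,\.118/.3620,.118/; s/radians(-2.5)/radians(-2.4)/' h.py
python3 - <<'E'
from h import *
from cell import r
np.set_printoptions(precision=3,suppress=True)
r.move_linear(arc(BAR,0)); print(r.current_contact_force())
r.set_gripper(0.,squeeze=60)
print("grip",r.current_opening(),r.current_finger_force(),r.current_contact_force(),r.current_tool_pos())
for g in (4,8,12,16):
    r.move_linear(arc(BAR,g),vel=.06); print(g,r.current_contact_force(),r.current_torque(),r.current_tool_pos()-arc(BAR,g))
print(r.current_t())
E
```

```text
[-0.438 -0.289  0.252]
grip 0.1373972144799653 58.39480519294739 [-1.346  1.112  5.599] [0.603 0.362 0.122]
4 [ 1.266  7.62  -3.917] [ 1.569 -0.186  0.057] [-0.     0.001 -0.   ]
8 [-0.461  8.046 -1.446] [ 1.151 -0.005  0.047] [-0.     0.001 -0.   ]
12 [ 0.016  8.037 -0.556] [ 1.279 -0.006  0.061] [0.    0.001 0.   ]
16 [-0.265 10.027  0.802] [ 1.569 -0.023  0.078] [0.    0.001 0.   ]
5.5917
```

Run:
```python
from h import *
from cell import r,optics
np.set_printoptions(precision=3,suppress=True)
for g in (23,30,37,44,50):
    r.move_linear(arc(BAR,g),vel=.08); print(g,r.current_contact_force(),r.current_torque()[0])
print(r.current_t())
a=optics.get_image("scene")["pixels"][80:320,220:360];b=optics.get_image("top")["pixels"][120:270,170:440]
i=np.hstack([cv2.resize(a,(280,480)),cv2.resize(b,(510,283)) if 0 else cv2.copyMakeBorder(cv2.resize(b,(510,283)),0,197,0,0,0)])
cv2.imwrite("pics/m1.png",i[:,:,::-1])
```

```text
23 [-0.956 11.141  4.069] 1.8379189038804185
30 [-1.32  12.35   8.078] 2.086310734405939
37 [-1.492 12.233 14.355] 2.3251810945523372
44 [-2.481  7.863 14.81 ] 1.290122481641187
50 [-1.317  6.367 15.704] 1.2028958281649427
8.125
```

View pics/m1.png

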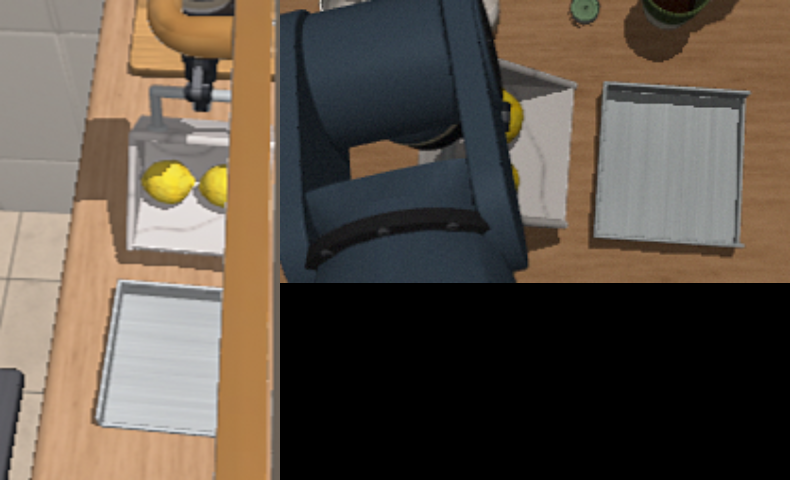

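The tub is rocking on its edge: in the scene view at about 50°, both lemons (168,182) and (215,185) are on the ramp. I'll go on slowly to 78°.

Run:
```python
from h import *
from cell import r,optics
np.set_printoptions(precision=3,suppress=True)
for g in (56,61,65,68,71,74,77,79):
    r.move_linear(arc(BAR,g),vel=.06 if g<66 else .03); print(g,r.current_contact_force(),r.current_torque()[0])
r.sleep(1.)
print(r.current_t())
a=optics.get_image("scene")["pixels"][80:320,220:360];b=optics.get_image("top")["pixels"][120:270,170:440]
i=np.hstack([cv2.resize(a,(280,480)),cv2.copyMakeBorder(cv2.resize(b,(510,283)),0,197,0,0,0)])
cv2.imwrite("pics/m2.png",i[:,:,::-1])
```

```text
56 [-1.379  4.02  13.434] 1.0104424923124928
61 [-0.825  2.395 11.033] 0.7435910947413261
65 [-0.315  0.987  9.217] 0.4035746179708035
68 [ 1.033 -1.18   7.342] -0.1489216056169371
71 [ 0.677 -0.282  7.3  ] 0.416162489499601
74 [ 0.781 -1.839  6.033] -0.09549903610525051
77 [ 1.02  -1.094  6.304] 0.5168670656145024
79 [ 3.935 -2.237  5.326] -0.2664382620689181
13.4667
```

View pics/m2.png

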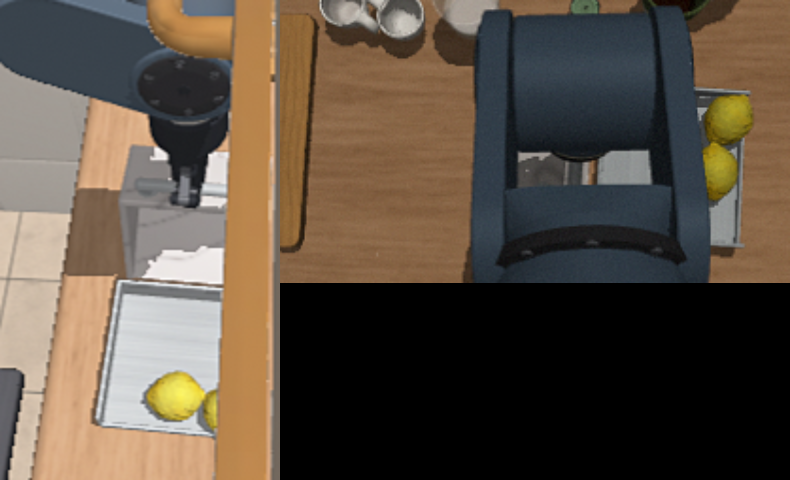

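Both lemons lie in the tray against the far wall, at scene (176,396) and (215,408) and top (729,118) and (718,172). Now I'll rock the tub back.

Run:
```python
from h import *
from cell import r,optics
np.set_printoptions(precision=3,suppress=True)
for g in (74,68,61,54,47,40,33,26,20,14,9,5,2.5,1,0):
    r.move_linear(arc(BAR,g),vel=.08 if g>20 else .05 if g>5 else .02); print(g,r.current_contact_force(),r.current_torque()[0])
r.sleep(.3)
print(r.current_t(),r.current_contact_force(),r.current_torque())
```

```text
74 [ 3.684 -4.644  4.846] -1.1224947033713943
68 [ 3.96  -3.722 -1.083] -0.9233756365442709
61 [ 2.659 -0.284  3.679] -0.29803844314324346
54 [3.271 1.863 1.649] 0.4873412158598185
47 [2.219 1.511 2.302] 0.1904057106080399
40 [ 2.442  0.024 -2.09 ] -0.38991765549294904
33 [ 2.415  1.387 -0.847] 0.37222560118177217
26 [1.257 4.263 1.898] 0.21197073493117968
20 [ 1.993  2.228 -0.776] -0.2537920251666493
14 [ 1.485  4.438 -0.793] 0.5373527169527408
9 [ 0.441  1.61  -3.814] 0.180209673879771
5 [-1.052 -1.904 -6.114] -0.32866254427586183
2.5 [ 0.077 -5.311 -5.717] -1.2346194727924005
1 [ 0.433 -3.516 -7.305] -0.5177781722602338
0 [-5.466 -6.321  8.267] -1.3456707111556492
22.25 [-4.913 -7.326  9.509] [-1.335  0.84   0.012]
```

Run:
```python
from h import *
from cell import r,optics
np.set_printoptions(precision=4,suppress=True)
r.set_gripper(.55); r.sleep(.2); print(r.current_contact_force())
r.move_linear(BAR+.05*Z,vel=.06)
p=r.current_tool_pos();R=Ro.from_quat(r.current_ee_rot()).as_matrix()
d=optics.get_image("wrist"); T=np.eye(4);T[:3,:3]=R;T[:3,3]=p
W=cloud(d,T@d["mount"])
s=(W[...,2]>.115)&(W[...,2]<.13)&(abs(W[...,0]-.602)<.045)&(abs(W[...,1]-.36)<.02)&(d["depth"]>0)
P=W[s]; k=np.polyfit(P[:,0]-.6026,P[:,1],1); print(p,len(P),k,P.min(0),P.max(0),np.median(P,0))
r.move_linear(BAR+.14*Z)
r.set_joints([1.202, 0.351, 1.652, 0, 1.139, -0.085])
d=optics.get_image("top");pickle.dump(d,open("top2.pkl","wb"))
cv2.imwrite("pics/end.png",cv2.resize(d["pixels"][120:270,170:440],None,fx=2.9,fy=2.9)[:,:,::-1])
o=pickle.load(open("top.pkl","rb"))
for n in(o,d):
    W=cloud(n);v,u=np.mgrid[0:400,0:640]
    P=W[(u>205)&(u<305)&(v>145)&(v<250)&(abs(W[...,2]-.095)<.004)]; print(cv2.minAreaRect(P[:,:2].astype(np.float32)*1000),np.median(P[:,2]))
print(r.current_t())
```

```text
[0.855  0.3659 0.2088]
[0.6024 0.3619 0.1675] 2744 [-0.045  0.361] [0.557  0.3523 0.1171] [0.6469 0.3694 0.126 ] [0.5968 0.3611 0.1236]
((597.5955200195312, 243.25112915039062), (182.7259979248047, 176.6674346923828), 87.63819122314453) 0.09443968306456019
((597.3646240234375, 241.47312927246094), (183.0653839111328, 176.669921875), 87.44091796875) 0.09451267445951606
26.4083
```

View pics/end.png

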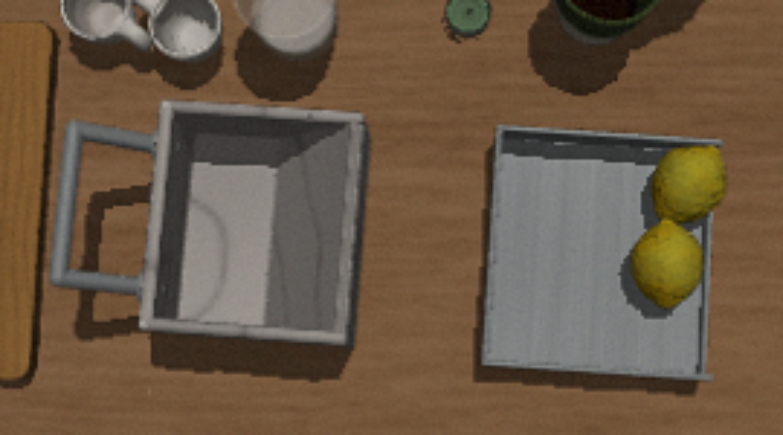

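The tub stands upright within 2 mm of its old place (px 255,225). The lemons are at (690,184) and (667,265), and the upper one overlaps the far wall in this view. I'll check that it lies on the tray floor rather than perched on the wall.

Run:
```python
from h import *
d=pickle.load(open("top2.pkl","rb"));W=cloud(d);p=d["pixels"].astype(int)
v,u=np.mgrid[0:400,0:640]
y=(p[...,0]-p[...,2]>50)&(u>360)&(u<430)&(v>160)&(v<235)
for n,s in(("a",y&(v<197)),("b",y&(v>=197))):
    P=W[s];print(n,s.sum(),P.min(0).round(3),P.max(0).round(3),P[P[:,2]>np.percentile(P[:,2],90)].mean(0).round(3))
w=(u>325)&(u<425)&(v>155)&(v<260)&(abs(W[...,2]-.04)<.006)&~y
print(W[w].min(0).round(3),W[w].max(0).round(3))
```

```text
a 1223 [ 0.491 -0.175 -0.005] [0.705 0.082 0.949] [ 0.639 -0.109  0.089]
b 1083 [ 0.491 -0.174 -0.004] [0.616 0.082 0.949] [ 0.581 -0.093  0.066]
[ 0.486 -0.14   0.034] [0.685 0.05  0.046]
```

Run:
```python
from h import *
from scipy.optimize import least_squares
d=pickle.load(open("top2.pkl","rb"));W=cloud(d)
for n,(a,b) in dict(a=(408,183),b=(400,211)).items():
    P=W[b-5:b+6,a-5:a+6].reshape(-1,3);print(n,np.median(P,0).round(3),np.percentile(P[:,2],[5,50,95]).round(3))
    f=least_squares(lambda c:np.linalg.norm(P-c,axis=1)-.0300,P.mean(0)-[0,0,.028],loss="soft_l1",f_scale=.003);print("centre",f.x.round(3))
from cell import optics
s=optics.get_image("scene");cv2.imwrite("pics/s2.png",cv2.resize(s["pixels"][200:310,250:370],None,fx=5,fy=5,interpolation=2)[:,:,::-1])
```

```text
a [ 0.639 -0.11   0.059] [0.055 0.059 0.062]
centre [ 0.644 -0.114  0.031]
b [ 0.575 -0.092  0.057] [0.053 0.057 0.061]
centre [ 0.581 -0.096  0.029]
```

View pics/s2.png

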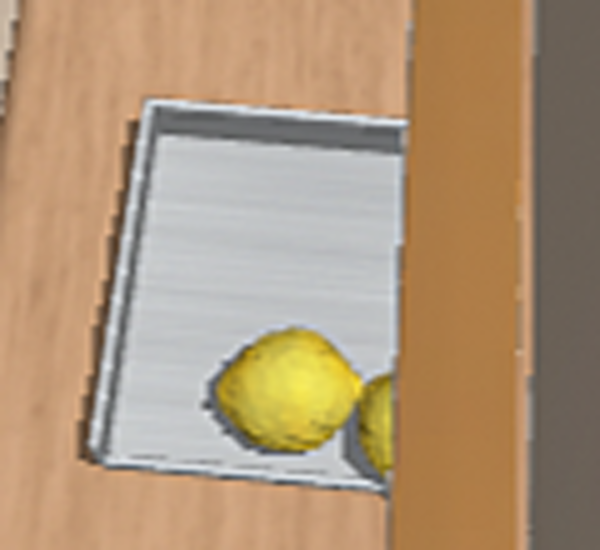

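Both lemons rest on the tray floor with their centres at z of about 0.03, inside the walls. In the scene crop they are at (287,390) and (380,425). I'll hand in now.

```bash
python3 -c "
from cell import r
print(r.current_contact_force(),r.current_t()); print(r.hand_in())"
```

```text
[ 0.77396418 -0.21901856  0.43429672] 26.4583
the job is handed in; nothing more can be done
None
```

The job is handed in at 26.5 s: both lemons lie in the tray, the tub stands upright within about 2 mm of its original spot, and the gripper has let go and moved clear.

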